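# Size a beeswax candle in the stepped sizing block

### The job

Take the candle that stands alone in the blue stand and try its foot in the holes of the light wooden sizing block, one after another from the smallest upward, holding it upright and pressing gently each time until the sprung block just gives, until you come to the first hole it enters. Push it fully home there and let go so that it stays standing, and leave the two spare candles, the jar and the spool alone.

Things in the scene. Friction and masses are not known exactly. Their poses are not given: they have to be found in the camera images.
- candle_a: One of three lookalike beeswax candles: shaft 24 mm across (grip it 24 to 102 mm above the underside; a thin wick rises to 110 mm) on a wider round foot 24 mm high with 1 mm bevels. The three feet are 26, 31 and 36 mm across; which is which is not told. 40 to 90 g. Origin: centre of the underside; z up along the candle. Any of the three may stand in the blue stand.
- candle_b: One of three lookalike beeswax candles: shaft 24 mm across (grip it 24 to 102 mm above the underside; a thin wick rises to 110 mm) on a wider round foot 24 mm high with 1 mm bevels. The three feet are 26, 31 and 36 mm across; which is which is not told. 40 to 90 g. Origin: centre of the underside; z up along the candle. Any of the three may stand in the blue stand.
- candle_c: One of three lookalike beeswax candles: shaft 24 mm across (grip it 24 to 102 mm above the underside; a thin wick rises to 110 mm) on a wider round foot 24 mm high with 1 mm bevels. The three feet are 26, 31 and 36 mm across; which is which is not told. 40 to 90 g. Origin: centre of the underside; z up along the candle. Any of the three may stand in the blue stand.
- gauge (a joint): How far (m) the light wooden sizing block is pressed down: 0 at rest, it sinks level on springs, 2 N per mm, and must never be pushed down more than 7 mm. The block is 70 x 250 x 30 mm, with four blind holes 55 mm apart in a row, 20 mm deep, 1 mm bevels at the mouths.
- gauge_base: Fixed dark steel frame round the sizing block, 90 x 270 x 26 mm; at rest the block's top stands 48 mm above the desk. The row of holes runs along the frame's y, the holes growing towards +y. A foot enters its own hole with 2 mm play and sinks 20 mm to the hole's floor; on a smaller hole it stops at the mouth. Origin: centre of the underside.
- gauge_hole0 (a point): Centre of the mouth of the smallest hole (28 mm across), on the top face of the sizing block; it moves down with the block; z up.
- gauge_hole1 (a point): Centre of the mouth of the second hole (33 mm across), on the top face of the sizing block; it moves down with the block; z up.
- gauge_hole2 (a point): Centre of the mouth of the third hole (38 mm across), on the top face of the sizing block; it moves down with the block; z up.
- gauge_hole3 (a point): Centre of the mouth of the largest hole (43 mm across), on the top face of the sizing block; it moves down with the block; z up.
- work_stand: Blue stand, fixed, 85 x 85 x 28 mm, with one round well 46 mm across and 20 mm deep (floor 8 mm above the desk) in its middle, in which the candle to be sized stands loosely. Origin: centre of the underside.
- spare_stand: Brown wooden stand, fixed, 165 x 85 x 28 mm, with two such wells 80 mm apart along its x, 40 mm either side of the middle, holding the two spare candles. Leave these. Origin: centre of the underside.
- jar: Amber glass jar with a steel lid, 60 mm across, 75 mm high, loose on the desk; leave it alone. Origin: centre of the underside.
- spool: White wick spool, 48 mm across, 50 mm high, loose on the desk; leave it alone. Origin: centre of the underside.
Things that resemble listed ones, but are neither listed nor needed, are in the scene too. Leave any pink look-alike of the candle_b alone. What is shaped like the candle_a but green is not meant.

How it is judged:
By the outcome, as a careful person would: the job done as asked, in the order asked, and still so for the second after the job is handed in, with the robot touching nothing.
It also fails if it takes over 67 s, if anything falls off the work surface, if the arm or the gripper's body presses on something with over 40 N, if the wrist force passes 120 N, or if a joint passes its speed limit or range.

### The arm

A 7-joint arm with a two-finger parallel gripper is mounted at the origin on the work surface. World frame = base frame: x ahead of the robot, y to its left, z up, the work surface at z = 0. Lengths are in mm, angles in rad, forces in N, time in s.
With the tool pointing down it reaches from about 350 to 900 mm from the base axis. Payload 7.2 kg.
Tool frame: the origin (TCP) lies midway between the tips of the shut fingers; the grasp point (between the pads) lies 19 mm behind it; x points along the fingers, z is the direction in which the jaws open and shut, and the axes are right-handed (so a half turn about x gives the same grasp; the last joint's range is limited). The gripper opens to 85 mm and grips with 20 to 120 N. Pads are 22 mm wide; open, the fingers measure 114 mm over their backs; the gripper's body (76 mm by 85 mm) begins 54 mm behind the grasp point. The pads swing forward as they close: fully open they stand 13 mm farther back than shut.
Start: joints at [1.18, 0.411, -0.013, 1.596, 0.006, 1.134, -0.082], TCP at [198.253, -592.726, 231.297] pointing down, gripper open.
Joint ranges: [-2.95, 2.95], [-0.29, 1.99], [-1.47, 1.44], [0.14, 2.54], [-1.03, 4.17], [0.13, 1.85], [-2.86, 2.86]. Speed limits (rad/s): [2.39, 2.39, 3.01, 3.01, 3.14, 3.14, 3.14].

### API

Orientations are given as [roll, pitch, yaw] about the fixed x, y, z axes, in that order (R = Rz(yaw) Ry(pitch) Rx(roll)).
In Python, from station import robot, cams, finish_job gives the robot as it stands.
- The arm moves only by the tool step_arm, never from a script. Its arguments are lists of equal length, an entry for each row: "slide": the shift along the tool's x, y, z in mm, a list of three; "roll": the turn about the tool's x in degrees. A call has 1 to 5 rows; each row shifts and turns the commanded pose from where the row before left it, along the tool's axes as they then stand; what a row does not reach is not made up. A row lasts 1/8 s, in which the tool goes at most 62.5 mm and 10.7 degrees, less where a joint would pass 70% of its speed; a pose out of reach is approached as far as the arm can. A call with a gripper value outside its range is refused whole. "fingers" is the finger opening in mm, from 0 to 85.4, set as the call begins (left out, the last holds). The fingers move at their own pace and stop on an object; "force" is the grip in N (left out, the last holds). Time passes only in rows, so rows that do not move let the fingers close. It gives the time, the measured TCP pose, the force and the opening at its end, in the units of the state.
- robot.sense(): the state, without advancing time (a new reading comes with each control period).
- cams.camera(name): name is "scene" or "top" or "wrist"; returns a dict with "color" (400x640x3 uint8, blue, green, red), "vertical_fov" (degrees; the focal length in pixels is half the picture's height over the tangent of half this angle, whatever the lens; pixels are square), "cx", "cy" (the principal point, pixels), "view" (4x4, takes a point from world to camera coordinates). Camera axes: x right, y down, z forward; pixel columns grow to the right and rows downward; lengths in mm; the calibration is good to about 2 mm. The wrist camera is an equidistant fisheye: a pixel r from the principal point sees the ray r / f radians off the axis. A picture is of the moment at which its call begins. There is no depth.
- finish_job(): hands the job in, once; it reports no verdict.
The state is a dict: "time": time; "joint_pos": joint angles; "joint_vel": joint speeds; "effort": joint torques, N m; "tcp_pos": TCP position; "orientation": TCP orientation; "ft_force": force on the tool from outside, world axes, zero at the start; "wrist_torque": the same for the moment, N m; "opening": finger opening in mm.
Only numpy, scipy, OpenCV 4.12 (cv2) and the standard library are available. Lean on these libraries where they do the work, as an engineer would, in place of code of your own. Each camera call takes 0.05 s, during which the arm holds its last target.

## Working session

There is one attempt and no reset: what is moved stays moved. The work goes in short steps, Python scripts to look and compute and a tool call to move; the robot and the scene stay as the last step left them, time stands still between calls to the robot, and variables do not carry over. Pictures are saved under pics/ and viewed, and the job is handed in when it is done.

Besides the shell and the picture viewer there is one more tool, called as name(argument=value, ...) on one line, values as JSON. step_arm: Moves the arm, as the interface text tells. Its arguments: {"type":"object","properties":{"slide":{"type":"array","items":{"type":"array","items":{"type":"number"}}},"roll":{"type":"array","items":{"type":"number"}},"fingers":{"type":"number"},"force":{"type":"number"}},"required":["slide","roll"]}

```bash
mkdir -p pics; ls
python3 - <<'E'
from station import robot,cams
import cv2,numpy as np
s=robot.sense(); print(s)
for n in("scene","top","wrist"):
    c=cams.camera(n); cv2.imwrite(f"pics/{n}0.png",c["color"]); print(n,c["vertical_fov"],c["cx"],c["cy"],np.round(c["view"],3).tolist())
E
```

```text
pics
{'time': 0.0, 'joint_pos': array([ 1.17975854,  0.41186914, -0.01274319,  1.59706336,  0.00563656,
        1.13428544, -0.08220407]), 'joint_vel': array([ 0.00103993, -0.00014357,  0.00061229, -0.00168558, -0.00036839,
        0.00122126, -0.00022357]), 'effort': array([ 1.19748300e-03, -6.00630569e+01,  6.82532843e-01, -2.99403083e+01,
        1.38625983e-02,  1.08113603e-02,  3.66112943e-05]), 'tcp_pos': array([ 198.09506473, -592.249114  ,  230.4641682 ]), 'orientation': array([-3.05752695,  1.56920692,  1.97776454]), 'ft_force': array([-0.23495834, -0.00682827, -0.03347102]), 'wrist_torque': array([-0.00528045,  0.00011507, -0.00479038]), 'opening': 85.32157221263643}
scene 45.079121988307165 316.37725042617024 193.4741094929258 [[-0.567, 0.824, 0.003, 278.541], [0.708, 0.489, -0.51, -390.405], [-0.421, -0.287, -0.86, 1405.552], [0.0, 0.0, 0.0, 1.0]]
top 45.87216218991078 323.8695472297869 193.8748343825188 [[-0.008, -1.0, -0.029, 61.232], [-0.984, 0.013, -0.176, 559.686], [0.177, 0.027, -0.984, 1022.835], [0.0, 0.0, 0.0, 1.0]]
wrist 65.70646984690485 321.6215213866353 198.38382656223004 [[0.317, -0.949, -0.0, -624.1], [-0.909, -0.304, 0.285, -37.207], [-0.27, -0.09, -0.959, 379.09], [0.0, 0.0, 0.0, 1.0]]
```

View pics/scene0.png

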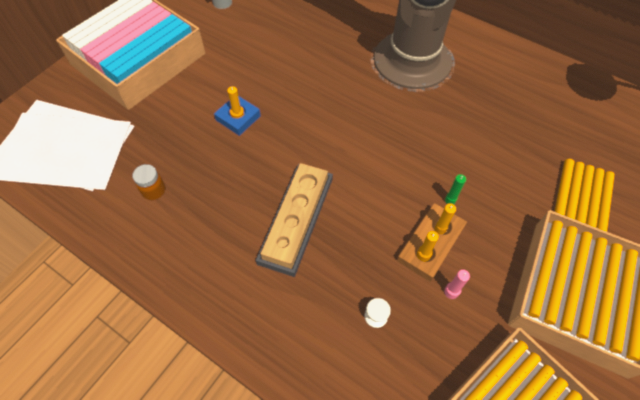

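View pics/top0.png

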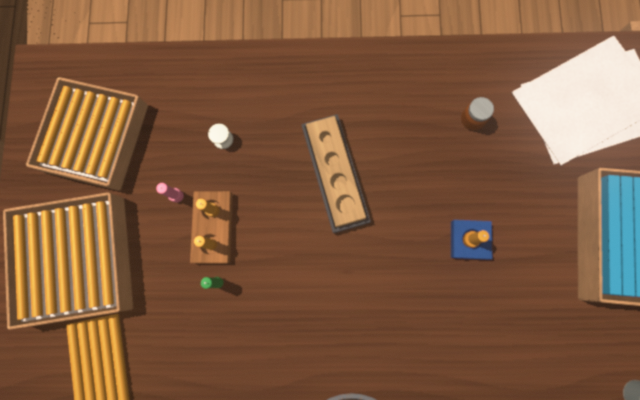

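View pics/wrist0.png

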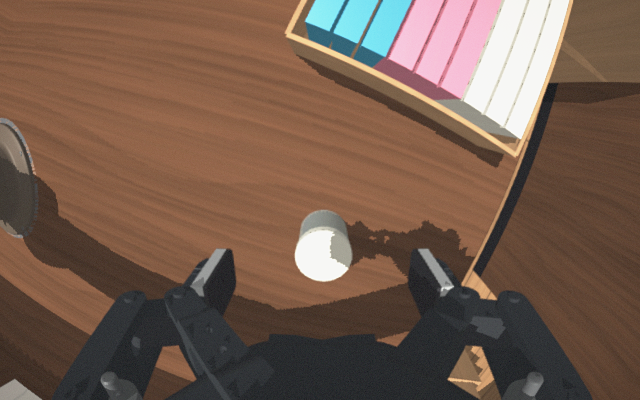

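The scene view shows the blue stand with its candle at (237,108) and the gauge at (297,215). In the top view they are at (472,240) and (338,175), with the holes growing toward the robot. The spares, green and pink look-alikes and spool are well away to the left.

```bash
cat > h.py <<'E'
from station import robot,cams
import cv2,numpy as np
from scipy.spatial.transform import Rotation as Ro
def ray(c,u,v):
    f=200/np.tan(np.radians(c["vertical_fov"]/2)); x=(u-c["cx"]);y=(v-c["cy"])
    if c.get("fish"):
        r=np.hypot(x,y);t=r/f; d=np.array([np.sin(t)*x/max(r,1e-9),np.sin(t)*y/max(r,1e-9),np.cos(t)])
    else: d=np.array([x/f,y/f,1.])
    V=np.array(c["view"]);R=V[:3,:3]; o=-R.T@V[:3,3]; d=R.T@d
    return o,d/np.linalg.norm(d)
def onz(c,u,v,z):
    o,d=ray(c,u,v); return o+d*(z-o[2])/d[2]
def proj(c,p):
    V=np.array(c["view"]);q=V[:3,:3]@np.array(p)+V[:3,3]; f=200/np.tan(np.radians(c["vertical_fov"]/2))
    if c.get("fish"):
        r=np.hypot(q[0],q[1]);t=np.arctan2(r,q[2]);return np.array([c["cx"]+f*t*q[0]/r,c["cy"]+f*t*q[1]/r])
    return np.array([c["cx"]+f*q[0]/q[2],c["cy"]+f*q[1]/q[2]])
def cam(n):
    c=cams.camera(n); c["fish"]=(n=="wrist"); return c
def tri(rs):
    A=np.zeros((3,3));b=np.zeros(3)
    for o,d in rs:
        P=np.eye(3)-np.outer(d,d);A+=P;b+=P@o
    p=np.linalg.solve(A,b); return p,[float(np.linalg.norm((np.eye(3)-np.outer(d,d))@(p-o))) for o,d in rs]
def big(m,lo=0):
    cs,_=cv2.findContours(m.astype(np.uint8)*255,cv2.RETR_EXTERNAL,cv2.CHAIN_APPROX_NONE)
    return sorted([k for k in cs if cv2.contourArea(k)>lo],key=cv2.contourArea,reverse=True)
E
python3 - <<'E'
from h import *
for n in("top","scene"):
    c=cam(n); im=c["color"]; hsv=cv2.cvtColor(im,cv2.COLOR_BGR2HSV)
    x0,y0,x1,y1=(435,205,510,275) if n=="top" else (205,75,270,140)
    sub=im[y0:y1,x0:x1]; cv2.imwrite(f"pics/{n}_st.png",cv2.resize(sub,None,fx=7,fy=7,interpolation=cv2.INTER_CUBIC))
    a,b,e,g=(290,105,385,240) if n=="top" else (245,155,345,280)
    cv2.imwrite(f"pics/{n}_g.png",cv2.resize(im[b:g,a:e],None,fx=4.4,fy=4.4,interpolation=cv2.INTER_CUBIC))
E
```

```text
(no output)
```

View pics/top_st.png

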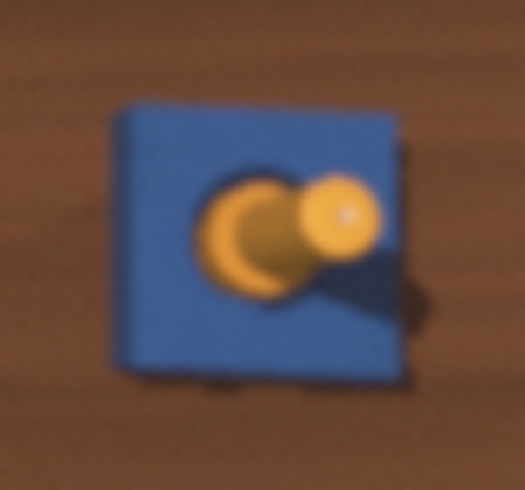

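View pics/scene_st.png

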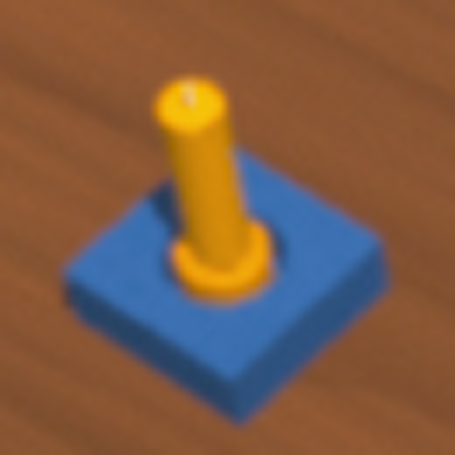

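View pics/top_g.png

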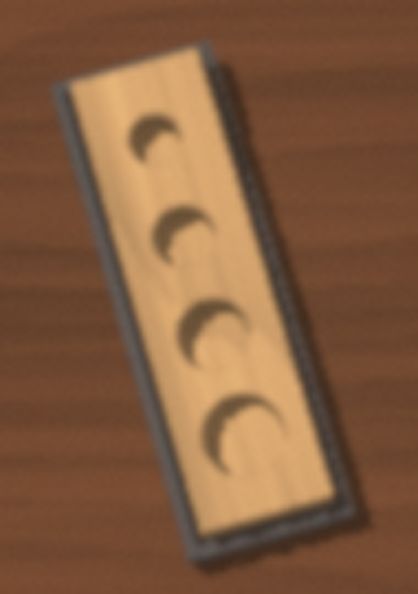

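View pics/scene_g.png

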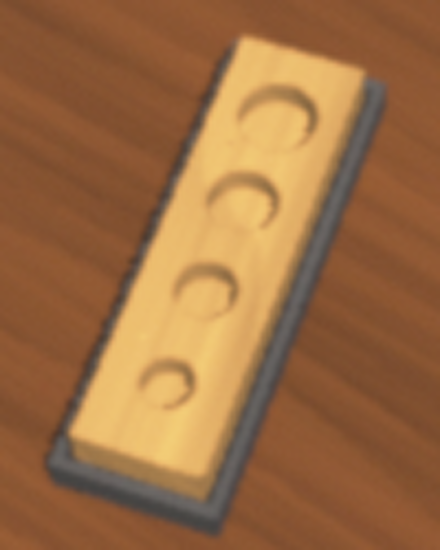

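Run:
```python
from h import *
T=cam("top");S=cam("scene")
# candle top
print("candtop",tri([ray(T,483.5,236),ray(S,232.3,90)]), onz(T,483.5,236,110),onz(S,232.3,90,110))
for c,n,box in((T,"t",(290,105,385,240)),(S,"s",(245,155,345,280))):
    hsv=cv2.cvtColor(c["color"],cv2.COLOR_BGR2HSV); m=np.zeros((400,640),bool)
    a,b,e,g=box; h=hsv[b:g,a:e]; m[b:g,a:e]=(h[...,2]>150)&(h[...,0]>10)&(h[...,0]<28)
    k=big(cv2.morphologyEx(m.astype(np.uint8),cv2.MORPH_CLOSE,np.ones((9,9))))[0]
    q=cv2.convexHull(k)[:,0].astype(float)
    P=np.array([onz(c,u,v,48)[:2] for u,v in q]).astype(np.float32)
    print(n,cv2.minAreaRect(P)); 
    m=np.zeros((400,640),bool); a,b,e,g=(435,205,510,275) if n=="t" else (205,75,270,140)
    h=hsv[b:g,a:e]; m[b:g,a:e]=(h[...,0]>95)&(h[...,0]<125)&(h[...,2]>(110 if n=="t" else 140))&(h[...,1]>100)
    k=big(m)[0];q=cv2.convexHull(k)[:,0]
    P=np.array([onz(c,u,v,28)[:2] for u,v in q]).astype(np.float32)
    print(" stand",cv2.minAreaRect(P))
# hole centres by eye
z=4.4
# zoomed left/right rims
for nm,c,o,pts in(("T",T,(290,105),[(155,139),(185,235),(212,333),(244,434)]),("S",S,(245,155),[(166,384),(205,292),(243,201),(277,118)])):
    for u,v in pts: print(nm,np.round(onz(c,o[0]+u/z,o[1]+v/z,48),1))
```

```text
candtop (array([ 456.0261125 , -279.953097  ,  105.67566722]), [0.5271414638238183, 0.5271414638238738]) [ 455.91862017 -279.1134579   110.        ] [ 458.60335256 -276.32012116  110.        ]
t ((617.63134765625, 30.175151824951172), (251.2521514892578, 70.70785522460938), 15.682674407958984)
 stand ((456.439453125, -277.72381591796875), (84.60919952392578, 82.69470977783203), 86.87686920166016)
s ((610.903564453125, 57.46098327636719), (268.02032470703125, 150.1088104248047), 21.01303482055664)
 stand ((458.49200439453125, -277.5014953613281), (85.07003784179688, 84.0459976196289), 86.94823455810547)
T [696.1  51.4  48. ]
T [643.6  36.1  48. ]
T [591.   22.6  48. ]
T [537.7   6.8  48. ]
S [699.6  54.1  48. ]
S [647.   39.8  48. ]
S [592.5  24.7  48. ]
S [540.6   9.9  48. ]
```

```bash
cat >> h.py <<'E'
def goto(p,rolldeg=0):
    s=robot.sense();R=Ro.from_euler("xyz",s["orientation"]).as_matrix()
    d=R.T@(np.array(p)-s["tcp_pos"]); return np.round(d,1)
def st():
    s=robot.sense();R=Ro.from_euler("xyz",s["orientation"]).as_matrix()
    print("t",round(s["time"],2),"tcp",np.round(s["tcp_pos"],1),"f",np.round(s["ft_force"],2),"op",round(s["opening"],1),"q",np.round(s["joint_pos"],2));print("R",np.round(R,3).tolist())
    return s,R
E
python3 - <<'E'
from h import *
st(); print(goto([457,-278,200]))
E
```

```text
t 0.35 tcp [ 198.2 -592.6  231.1] f [ 0.43 -0.32  0.29] op 85.4 q [ 1.18  0.41 -0.01  1.6   0.01  1.13 -0.08]
R [[-0.0, 0.948, 0.317], [0.0, 0.317, -0.948], [-1.0, -0.0, -0.0]]
[  31.2  345.2 -216.3]
```

step_arm(slide=[[0,43,-27],[0,43,-27],[0,43,-27],[0,43,-27],[0,43,-27]], roll=[0,0,0,0,0])

```text
time: 0.98
tcp_pos: [360.3, -395.2, 231.5]
orientation: [0.429, 1.57, -0.819]
ft_force: [0.5, -0.4, 0.7]
opening: 85.5
```

step_arm(slide=[[0,43,-27],[0,43,-27],[0,44,-27],[0,0,0],[0,0,0]], roll=[0,0,0,0,0])

```text
time: 1.6
tcp_pos: [456.6, -278.8, 231.2]
orientation: [-1.244, 1.57, -2.492]
ft_force: [-0.3, 0.2, -0.5]
opening: 85.3
```

Run:
```python
from h import *
st(); c=cam("wrist"); cv2.imwrite("pics/w1.png",c["color"]); print(proj(c,[457,-278,110]),proj(c,[457,-278,32]))
```

```text
t 1.6 tcp [ 456.6 -278.8  231.2] f [-0.29  0.18 -0.54] op 85.3 q [ 0.63  0.27 -0.21  1.8   0.06  1.07 -0.85]
R [[-0.001, 0.948, 0.317], [-0.0, 0.317, -0.948], [-1.0, -0.001, 0.0]]
[321.13032943 190.46530337] [321.15296892 172.44860713]
```

View pics/w1.png

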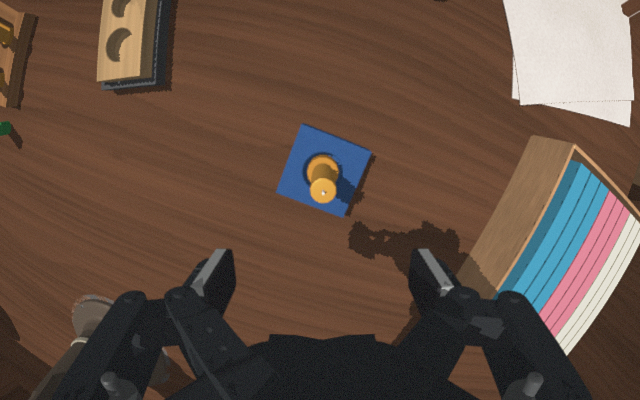

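The candle's top disk is at (323,190) in the wrist picture, against a predicted (321,190), so it is well aligned. Descending.

step_arm(slide=[[42,0.7,0],[42,0,0],[42,0,0],[41,0,0],[0,0,0]], roll=[0,0,0,0,0])

```text
time: 2.28
tcp_pos: [454.6, -278.5, 61.8]
orientation: [-2.295, 1.565, 2.738]
ft_force: [-0.0, -0.1, -0.4]
opening: 85.3
```

Run:
```python
from h import *
st(); c=cam("wrist"); cv2.imwrite("pics/w2.png",c["color"]); print(proj(c,[457,-278,110]),proj(c,[457,-278,32]))
```

```text
t 2.27 tcp [ 454.6 -278.5   61.8] f [-0.03 -0.12 -0.36] op 85.3 q [ 0.6   0.48 -0.19  1.96  0.13  0.72 -0.91]
R [[-0.006, 0.949, 0.315], [0.002, 0.315, -0.949], [-1.0, -0.005, -0.004]]
[322.85401099 305.1290994 ] [322.79097126 227.10960396]
```

View pics/w2.png

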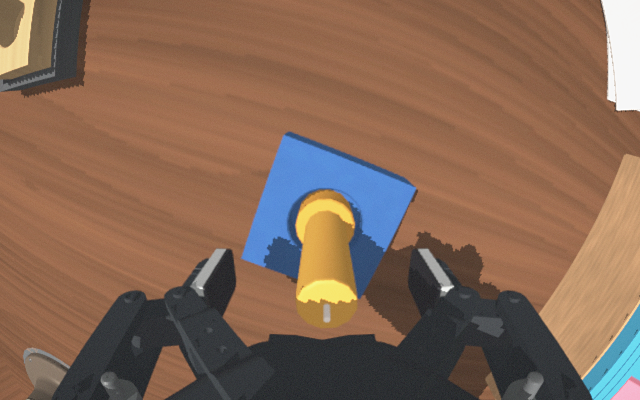

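The candle is between the fingers, its top disk centred at about (327,304) and its foot at (325,215). Settle a moment, then close.

step_arm(slide=[[0,0,0],[0,0,0]], roll=[0,0])

```text
time: 2.58
tcp_pos: [458.5, -279.0, 66.1]
orientation: [0.695, 1.568, -0.553]
ft_force: [-0.5, -0.1, 0.1]
opening: 85.3
```

Run:
```python
from h import *
st(); c=cam("wrist"); im=c["color"]; print(proj(c,[457,-278,110]),proj(c,[457,-278,32]))
cv2.imwrite("pics/w3.png",cv2.resize(im[170:340,230:430],None,fx=3.5,fy=3.5))
```

```text
t 2.58 tcp [ 458.5 -279.    66.1] f [-0.51 -0.11  0.11] op 85.3 q [ 0.6   0.47 -0.19  1.96  0.13  0.72 -0.91]
R [[0.003, 0.949, 0.317], [-0.002, 0.317, -0.949], [-1.0, 0.002, 0.002]]
[319.16510933 305.26826855] [319.654592   230.08998473]
```

View pics/w3.png

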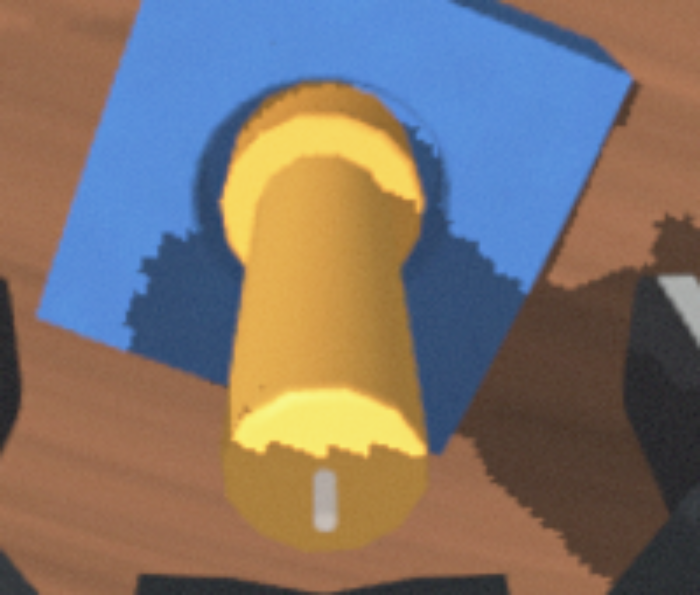

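Run:
```python
from h import *
st(); c=cam("wrist")
print(onz(c,322.9,304.3,110))
for l,r,v,z in((222,428,475,110),(222,425,200,32),(195,446,190,28)):
    a=onz(c,230+l/3.5,170+v/3.5,z);b=onz(c,230+r/3.5,170+v/3.5,z);print(z,np.linalg.norm(a-b),(a+b)/2)
```

```text
t 2.62 tcp [ 458.4 -278.8   65.8] f [ 0.32 -0.06 -0.45] op 85.1 q [ 0.6   0.47 -0.19  1.96  0.13  0.72 -0.91]
R [[0.002, 0.948, 0.317], [-0.001, 0.317, -0.948], [-1.0, 0.002, 0.002]]
[ 457.94835735 -279.00648926  110.        ]
110 22.988138496273848 [ 457.13960337 -279.26973069  110.        ]
32 35.770924636197456 [ 459.29596775 -278.81644452   32.        ]
28 45.14664782656923 [ 459.42750762 -278.22715525   28.        ]
```

step_arm(slide=[[0,0,0],[0,0,0],[0,0,0],[0,0,0],[0,0,0]], roll=[0,0,0,0,0], fingers=15, force=30)

```text
time: 3.3
tcp_pos: [457.6, -278.2, 64.3]
orientation: [-2.69, 1.571, 2.345]
ft_force: [0.0, -0.4, 0.8]
opening: 23.0
```

step_arm(slide=[[-10,0,0],[-30,0,0],[-35,0,0],[-25,0,0],[0,0,0]], roll=[0,0,0,0,0], force=60)

```text
time: 3.92
tcp_pos: [458.8, -278.9, 166.7]
orientation: [0.717, 1.566, -0.531]
ft_force: [-0.5, 0.8, -1.8]
opening: 22.4
```

Run:
```python
from h import *
st(); print(goto([698,53,164]))
c=cam("wrist"); cv2.imwrite("pics/w4.png",c["color"])
```

```text
t 3.92 tcp [ 458.8 -278.9  166.7] f [-0.51  0.75 -1.79] op 22.4 q [ 0.62  0.34 -0.21  1.88  0.09  0.93 -0.87]
R [[0.004, 0.948, 0.317], [-0.002, 0.317, -0.948], [-1.0, 0.003, 0.003]]
[   2.9  332.1 -238.9]
```

View pics/w4.png

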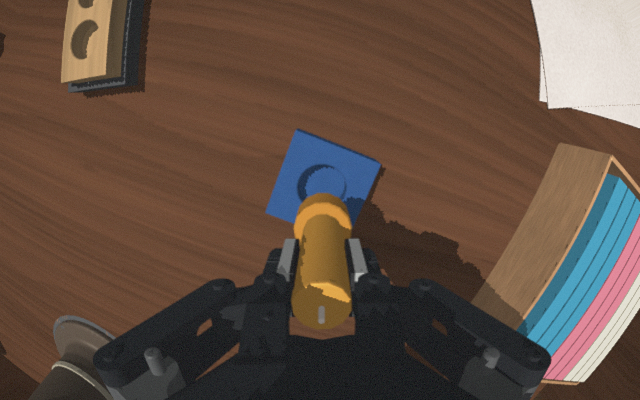

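The candle is held upright between the pads and the well at (322,185) is empty. I'll pause near the largest hole to look at the row.

step_arm(slide=[[0,30,-50],[0,30,-50],[0,30,-50],[0,30,-50],[0,30,-50]], roll=[0,0,0,0,0])

```text
time: 4.6
tcp_pos: [520.0, 8.1, 163.1]
orientation: [-1.826, 1.569, -3.074]
ft_force: [1.6, -0.3, -0.7]
opening: 22.9
```

step_arm(slide=[[0,0,0],[0,0,0],[0,0,0]], roll=[0,0,0])

```text
time: 4.97
tcp_pos: [520.0, 4.7, 163.7]
orientation: [-1.38, 1.569, -2.63]
ft_force: [0.5, 0.3, -0.4]
opening: 22.9
```

Run:
```python
from h import *
s,R=st()
c=cam("wrist"); cv2.imwrite("pics/w5.png",c["color"])
for p in([697.5,53],[644.5,37.5],[591.5,23],[539,8]): print(proj(c,p+[48]))
```

```text
t 4.97 tcp [520.    4.7 163.7] f [ 0.52  0.25 -0.4 ] op 22.9 q [ 0.17  0.33 -0.33  1.91  0.13  0.93 -1.48]
R [[-0.001, 0.949, 0.315], [-0.001, 0.315, -0.949], [-1.0, -0.001, 0.0]]
[333.67085829 -17.48596935]
[331.57709318  42.10012064]
[328.0180107  106.70542445]
[325.15240104 171.1316616 ]
```

View pics/w5.png

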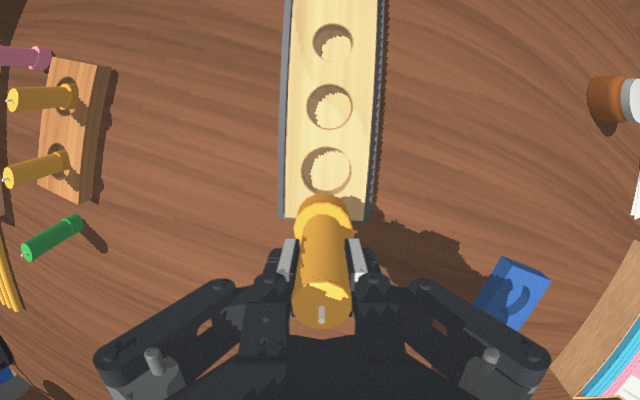

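Run:
```python
from h import *
s,R=st()
c=cam("wrist"); im=c["color"]
cv2.imwrite("pics/w6.png",cv2.resize(im[0:200,260:400],None,fx=3,fy=3,interpolation=cv2.INTER_CUBIC)); cv2.imwrite("pics/w7.png",cv2.resize(im[180:340,250:400],None,fx=3.5,fy=3.5,interpolation=cv2.INTER_CUBIC))
```

```text
t 5.03 tcp [520.1   4.7 163.9] f [-0.06  0.32 -0.22] op 22.6 q [ 0.17  0.33 -0.33  1.91  0.13  0.93 -1.48]
R [[-0.001, 0.949, 0.315], [-0.001, 0.315, -0.949], [-1.0, -0.001, 0.0]]
```

View pics/w6.png

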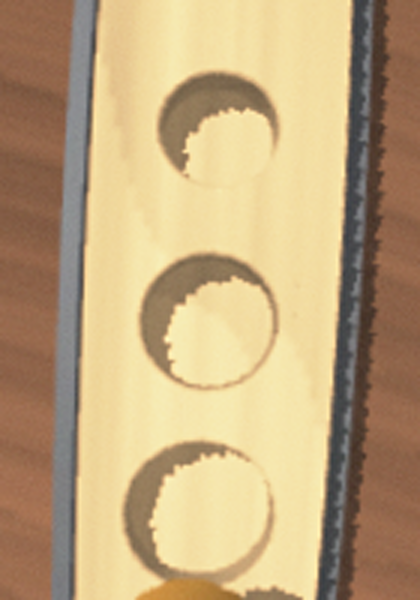

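View pics/w7.png

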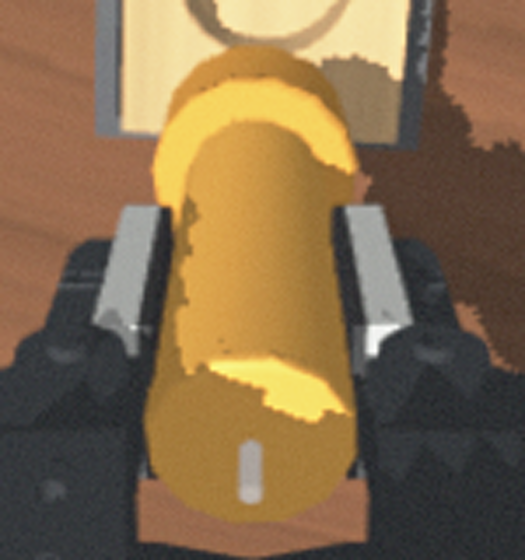

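Run:
```python
from h import *
s,R=st()
c=cam("wrist");t=s["tcp_pos"]
H=[onz(c,*p,48)[:2] for p in((332.8,43.3),(329.3,106.8),(325.8,170.3))]
print(np.round(H,1),[np.linalg.norm(H[i]-H[i+1]) for i in(0,1)])
u=(H[0]-H[2])/np.linalg.norm(H[0]-H[2]); m=np.mean(H,0); print("ang",np.degrees(np.arctan2(u[1],u[0])));print("h0..3",[np.round(m+u*k,1) for k in(110,55,0,-55)])
def tl(p): return np.round((R.T@(p-t)),1)
print("foot lateral",tl(onz(c,323.1,180+165/3.5,t[2]-56+24)),"top",tl(onz(c,321.7,180+440/3.5,t[2]-56+102)))
print("pred foot top",proj(c,t+[0,0,-32]),"bottom",proj(c,t+[0,0,-56]),"top",proj(c,t+[0,0,46]))
# foot ellipse predicted
for z in(-56,-32):
  q=np.array([proj(c,t+[18*np.cos(a),18*np.sin(a),z]) for a in np.linspace(0,6.28,60)]); print(z,((q-[250,180])*3.5).min(0),((q-[250,180])*3.5).max(0))
q=np.array([proj(c,t+[12*np.cos(a),12*np.sin(a),46]) for a in np.linspace(0,6.28,60)]); print(((q-[250,180])*3.5).min(0),((q-[250,180])*3.5).max(0))
```

```text
t 5.08 tcp [520.2   4.9 164. ] f [-0.4   0.09 -0.52] op 22.8 q [ 0.17  0.33 -0.33  1.91  0.13  0.93 -1.48]
R [[-0.001, 0.949, 0.315], [-0.0, 0.315, -0.949], [-1.0, -0.001, 0.0]]
[[644.3  36.5]
 [592.1  22.2]
 [540.1   7.9]] [np.float64(54.07900367842328), np.float64(53.90528922696144)]
ang 15.334874675738515
h0..3 [array([698.3,  51.3]), array([645.2,  36.8]), array([592.2,  22.2]), array([539.1,   7.7])]
foot lateral [32.   1.7  0.6] top [-46.    0.3  -0.4]
pred foot top [322.1372583  229.63218107] bottom [322.0387157  216.27350654] top [322.69676639 306.42117333]
-56 [160.23292832  37.927952  ] [344.01431469 210.8917378 ]
-32 [149.61240615  75.11523973] [355.32108272 265.34026817]
[144.90152126 350.86268976] [363.91938763 523.78729176]
```

The foot shows as 36 mm wide and lines up with the tool axis within about 1 mm. Hole mouths are at (333,43), (329,107) and (326,170), which gives hole0 ≈ (698,51.8), hole1 ≈ (645,37), hole2 ≈ (592,22.5).

Run:
```python
from h import *
print(goto([698,51.8,125]))
```

```text
[ 39.1 183.3  11.7]
```

step_arm(slide=[[0,37,2.4],[0,37,2.3],[0,37,2.4],[0,37,2.3],[0,35.3,2.3]], roll=[0,0,0,0,0])

```text
time: 5.75
tcp_pos: [699.2, 52.8, 164.1]
orientation: [-0.589, 1.571, -1.839]
ft_force: [0.3, -0.1, -1.0]
opening: 22.7
```

step_arm(slide=[[20,0,0],[19,0,0],[0,0,0],[0,0,0]], roll=[0,0,0,0])

```text
time: 6.25
tcp_pos: [697.8, 53.0, 125.7]
orientation: [0.251, 1.571, -0.997]
ft_force: [-0.3, -0.9, -0.5]
opening: 22.7
```

```bash
python3 - <<'E'
from h import *
s,R=st();print(goto([698,51.8,109]))
for n in("wrist","top","scene"):
    c=cam(n);im=c["color"]
    u,v=proj(c,s["tcp_pos"]+[0,0,-56]).astype(int); 
    v=max(v,60);w=75 if n=="wrist" else 45
    cr=im[max(0,v-w):v+w,max(0,u-w):u+w]; cv2.imwrite(f"pics/p_{n}.png",cv2.resize(cr,(500,int(500*cr.shape[0]/cr.shape[1])),interpolation=cv2.INTER_CUBIC))
E
python3 -c "
import cv2,numpy as np
a=[cv2.resize(cv2.imread(f'pics/p_{n}.png'),(390,390)) for n in('wrist','scene')]
cv2.imwrite('pics/p0.png',np.hstack(a))"
```

```text
t 6.25 tcp [697.8  53.  125.7] f [-0.32 -0.86 -0.53] op 22.7 q [ 0.04  0.65 -0.29  1.48  0.2   1.04 -1.55]
R [[0.0, 0.949, 0.317], [-0.0, 0.317, -0.949], [-1.0, 0.0, 0.0]]
[16.7 -0.2  1.3]
```

View pics/p0.png

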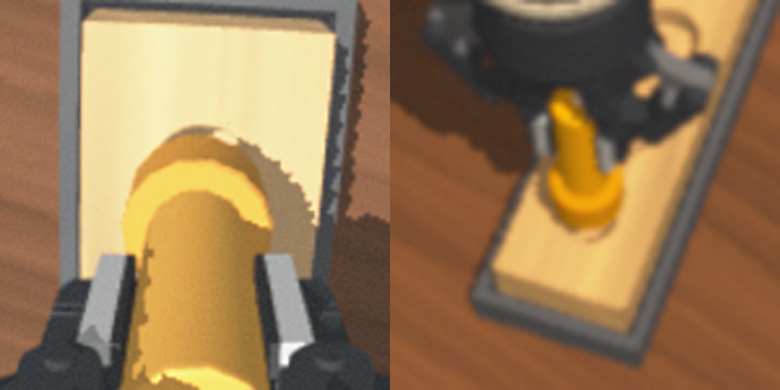

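Left (wrist) and right (scene) crops show the foot hovering over the smallest hole, with the mouth edge peeking out symmetrically. Lowering gently.

step_arm(slide=[[8,0,1],[8,0,0.2],[2,0,0],[0,0,0],[0,0,0]], roll=[0,0,0,0,0])

```text
time: 7.02
tcp_pos: [698.6, 52.5, 107.4]
orientation: [1.63, 1.571, 0.382]
ft_force: [0.8, 0.4, -0.4]
opening: 22.7
```

step_arm(slide=[[1,0,0],[0,0,0],[1,0,0],[0,0,0],[0,0,0]], roll=[0,0,0,0,0])

```text
time: 7.65
tcp_pos: [698.5, 52.4, 105.3]
orientation: [0.185, 1.571, -1.063]
ft_force: [1.0, -0.3, -0.6]
opening: 22.8
```

step_arm(slide=[[1,0,0.4],[0,0,0],[1,0,0],[0,0,0],[0,0,0]], roll=[0,0,0,0,0])

```text
time: 8.28
tcp_pos: [698.7, 52.0, 103.5]
orientation: [1.18, 1.571, -0.068]
ft_force: [-0.5, -0.5, 1.0]
opening: 22.8
```

step_arm(slide=[[1,0,0],[0,0,0],[0,0,0]], roll=[0,0,0])

```text
time: 8.65
tcp_pos: [698.7, 52.0, 102.5]
orientation: [1.203, 1.57, -0.045]
ft_force: [-0.3, 0.3, 2.6]
opening: 22.7
```

step_arm(slide=[[1,0,0],[0,0,0],[0,0,0]], roll=[0,0,0])

```text
time: 9.02
tcp_pos: [698.7, 52.0, 101.5]
orientation: [1.241, 1.57, -0.007]
ft_force: [-0.9, -0.3, 5.3]
opening: 22.6
```

Run:
```python
from h import *
st(); F=[]
c=cam("wrist");cv2.imwrite("pics/w8.png",c["color"]);st()
c=cam("scene");cv2.imwrite("pics/s8.png",cv2.resize(c["color"][150:290,230:360],None,fx=4,fy=4));st()
```

```text
t 9.03 tcp [698.7  52.  101.5] f [-0.9  -0.29  5.31] op 22.6 q [ 0.04  0.67 -0.29  1.5   0.21  1.   -1.55]
R [[0.0, 0.948, 0.317], [-0.0, 0.317, -0.948], [-1.0, 0.0, 0.0]]
t 9.07 tcp [698.7  52.  101.5] f [-0.78  0.06  5.  ] op 22.8 q [ 0.04  0.67 -0.29  1.5   0.21  1.   -1.55]
R [[0.0, 0.948, 0.317], [-0.0, 0.317, -0.948], [-1.0, 0.0, 0.0]]
t 9.12 tcp [698.7  52.  101.5] f [-0.44  0.22  5.01] op 22.8 q [ 0.04  0.67 -0.29  1.5   0.21  1.   -1.55]
R [[0.0, 0.948, 0.317], [-0.0, 0.317, -0.948], [-1.0, 0.0, 0.0]]
```

View pics/s8.png

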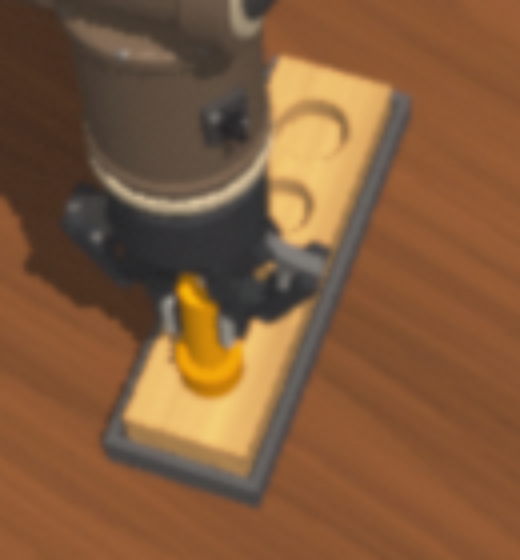

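It stops at the mouth of hole 0: contact at TCP z ≈ 104, 5 N pressed, the block gave about 2.5 mm, and the scene crop at (210,370) shows the foot sitting on the surface. On to hole 1.

step_arm(slide=[[-6,0,0],[-8,0,0],[0,-28,-1.4],[0,-27.7,-1.4],[0,0,0]], roll=[0,0,0,0,0])

```text
time: 9.75
tcp_pos: [643.3, 36.0, 115.5]
orientation: [-1.305, 1.569, -2.554]
ft_force: [-0.0, -0.4, -1.6]
opening: 22.4
```

step_arm(slide=[[4,0,0],[3,0,0],[0,0,0],[0,0,0]], roll=[0,0,0,0])

```text
time: 10.25
tcp_pos: [645.0, 37.2, 108.1]
orientation: [-2.22, 1.571, 2.816]
ft_force: [-0.3, 0.4, -1.1]
opening: 22.5
```

Run:
```python
from h import *
s,R=st();print(goto([645,37,106]))
c=cam("wrist");im=c["color"];cv2.imwrite("pics/w9.png",cv2.resize(im[120:340,240:410],None,fx=2.7,fy=2.7,interpolation=cv2.INTER_CUBIC))
```

```text
t 10.25 tcp [645.   37.2 108.1] f [-0.26  0.43 -1.11] op 22.5 q [ 0.07  0.59 -0.3   1.65  0.2   0.94 -1.54]
R [[-0.0, 0.948, 0.317], [0.0, 0.317, -0.948], [-1.0, -0.0, -0.0]]
[ 2.1 -0.1  0.2]
```

View pics/w9.png

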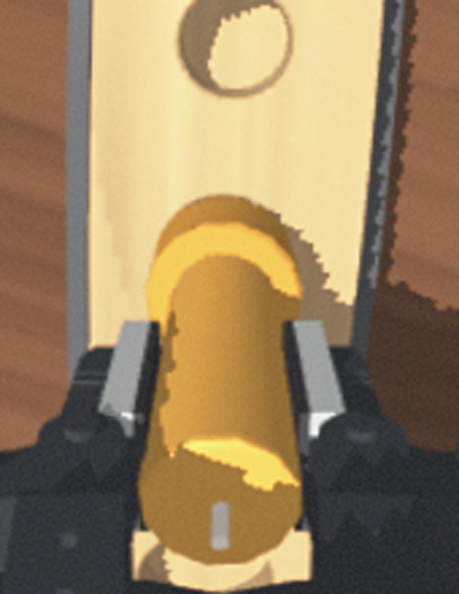

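Run:
```python
from h import *
s,R=st();c=cam("wrist")
p=onz(c,240+235.5/2.7,120+45/2.7,48);print(p,p[:2]-55*np.array([.9635,.268]))
```

```text
t 10.3 tcp [645.   37.1 108.2] f [ 0.59  1.03 -2.05] op 22.5 q [ 0.08  0.59 -0.3   1.65  0.2   0.94 -1.54]
R [[-0.0, 0.948, 0.317], [0.0, 0.317, -0.948], [-1.0, -0.0, -0.0]]
[697.00557795  50.9246816   48.        ] [644.01307795  36.1846816 ]
```

step_arm(slide=[[2,0,0],[0,0,0],[1,0,0],[0,0,0],[0,0,0]], roll=[0,0,0,0,0])

```text
time: 10.98
tcp_pos: [644.8, 37.0, 105.3]
orientation: [-0.672, 1.571, -1.92]
ft_force: [-0.3, -0.1, -0.5]
opening: 22.5
```

step_arm(slide=[[1,0,0],[0,0,0],[1,0,0],[0,0,0],[0,0,0]], roll=[0,0,0,0,0])

```text
time: 11.6
tcp_pos: [644.9, 37.0, 103.4]
orientation: [1.183, 1.571, -0.065]
ft_force: [1.1, 0.2, 0.8]
opening: 22.7
```

step_arm(slide=[[1,0,0],[0,0,0],[1,0,0],[0,0,0],[0,0,0]], roll=[0,0,0,0,0])

```text
time: 12.22
tcp_pos: [645.0, 37.0, 101.5]
orientation: [1.271, 1.57, 0.023]
ft_force: [-1.2, -0.2, 4.1]
opening: 22.8
```

Run:
```python
from h import *
st()
c=cam("scene");cv2.imwrite("pics/s9.png",cv2.resize(c["color"][150:290,230:360],None,fx=4,fy=4));st()
```

```text
t 12.22 tcp [645.   37.  101.5] f [-1.25 -0.2   4.09] op 22.8 q [ 0.07  0.59 -0.3   1.65  0.21  0.93 -1.55]
R [[0.0, 0.948, 0.317], [0.0, 0.317, -0.948], [-1.0, 0.0, 0.0]]
t 12.28 tcp [645.   37.  101.5] f [-0.5  -0.68  5.04] op 22.2 q [ 0.07  0.59 -0.3   1.65  0.21  0.93 -1.55]
R [[0.0, 0.948, 0.317], [0.0, 0.317, -0.948], [-1.0, 0.0, 0.0]]
```

View pics/s9.png

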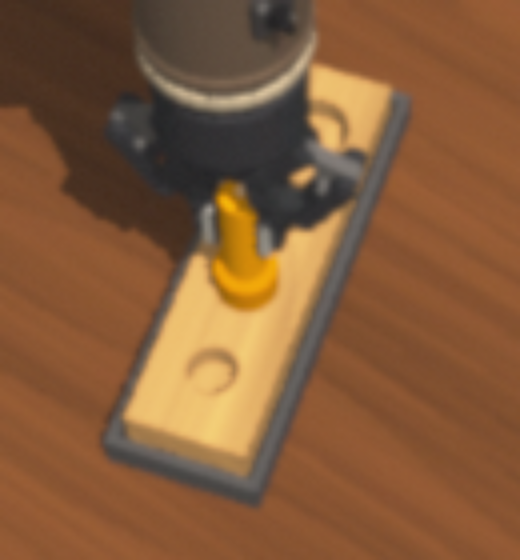

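Hole 1 refuses too, with the same contact height and 5 N; the scene crop shows the foot standing on the surface at (245,285). Hole 2 next.

step_arm(slide=[[-6,0,0],[-8,0,0],[0,-27.6,-1.4],[0,-27.6,-1.3],[0,0,0]], roll=[0,0,0,0,0])

```text
time: 12.9
tcp_pos: [590.0, 21.1, 115.5]
orientation: [-1.32, 1.569, -2.569]
ft_force: [-0.0, 0.3, -1.5]
opening: 22.8
```

step_arm(slide=[[4,0,0],[3,0,0],[0,0,0],[0,0,0]], roll=[0,0,0,0])

```text
time: 13.4
tcp_pos: [591.8, 22.2, 108.1]
orientation: [-2.288, 1.571, 2.748]
ft_force: [0.0, -0.6, -0.9]
opening: 22.7
```

Run:
```python
from h import *
s,R=st();print(goto([591.8,22.1,106]))
c=cam("wrist");im=c["color"];cv2.imwrite("pics/w10.png",cv2.resize(im[60:340,240:410],None,fx=2.1,fy=2.1,interpolation=cv2.INTER_CUBIC))
```

```text
t 13.4 tcp [591.8  22.2 108.1] f [ 0.   -0.57 -0.94] op 22.7 q [ 0.11  0.51 -0.31  1.79  0.19  0.88 -1.53]
R [[-0.0, 0.948, 0.317], [0.0, 0.317, -0.948], [-1.0, -0.0, -0.0]]
[ 2.1 -0.1  0.1]
```

View pics/w10.png

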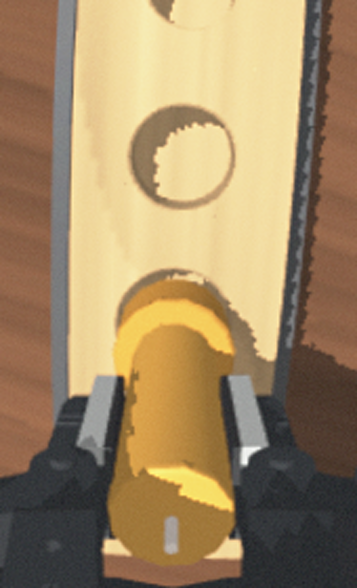

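Run:
```python
from h import *
s,R=st();c=cam("wrist");im=c["color"];t=s["tcp_pos"]
p=onz(c,240+183/2.1,60+157/2.1,48);print(p,"h2 from h1:",p[:2]-55*np.array([.9635,.268]))
cr=cv2.resize(im[180:260,280:370],None,fx=8,fy=8,interpolation=cv2.INTER_CUBIC)
cv2.imwrite("pics/w11.png",cr)
q=lambda ctr,r,z:((np.array([proj(c,[ctr[0]+r*np.cos(a),ctr[1]+r*np.sin(a),z]) for a in np.linspace(0,6.28,80)])-[280,180])*8+3.5).astype(np.int32)
cv2.polylines(cr,[q(t,17,t[2]-56.2)],True,(255,0,0),1)
cv2.polylines(cr,[q(t,18,t[2]-55.2)],True,(255,0,0),1)
cv2.polylines(cr,[q(t,20,48)],True,(0,255,0),1)
cv2.imwrite("pics/w12.png",cr)
```

```text
t 13.45 tcp [591.8  22.2 108.2] f [-0.2   0.71 -1.04] op 22.7 q [ 0.11  0.51 -0.31  1.79  0.19  0.88 -1.53]
R [[-0.0, 0.948, 0.317], [0.0, 0.317, -0.948], [-1.0, -0.0, -0.0]]
[644.97580289  36.42277422  48.        ] h2 from h1: [591.98330289  21.68277422]
```

View pics/w11.png

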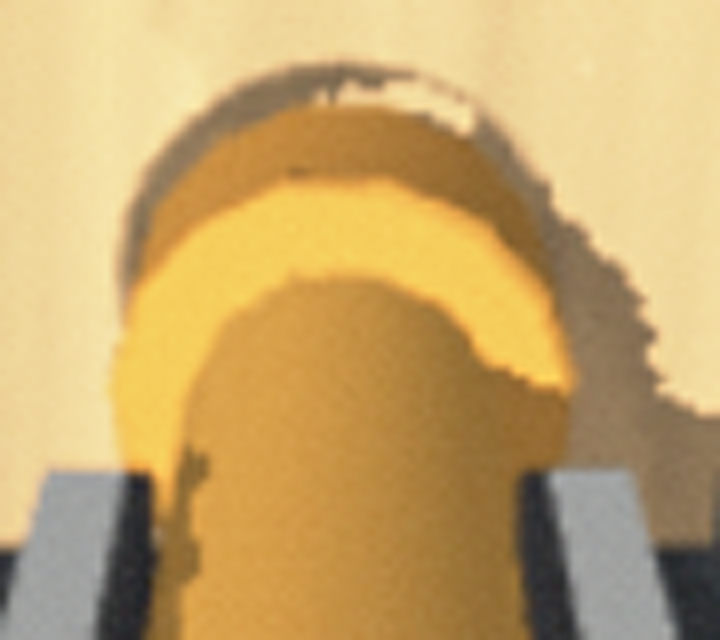

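View pics/w12.png

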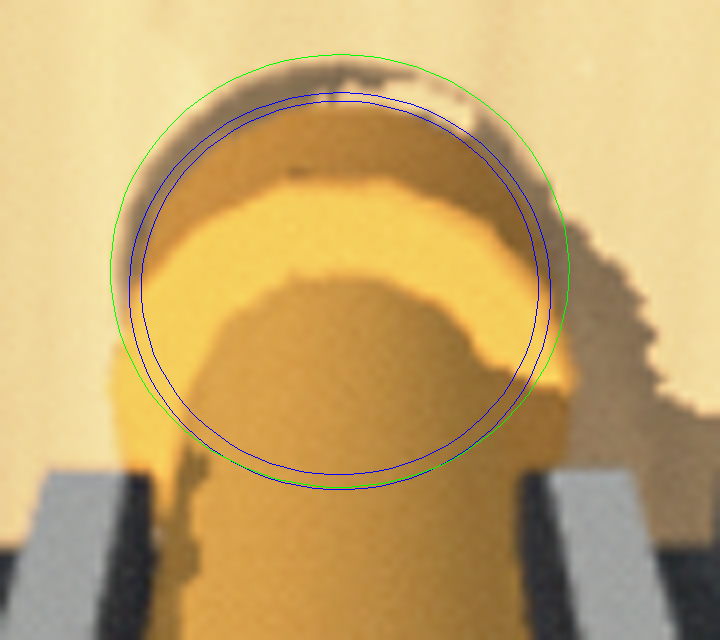

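Crop shows the hole-2 rim as a thin even crescent round the foot; the foot sits perhaps 0.4 mm near and 0.3 mm to the right, so I'll correct that and lower.

step_arm(slide=[[2,0.4,-0.3],[0,0,0],[1,0,0],[1,0,0],[0,0,0]], roll=[0,0,0,0,0])

```text
time: 14.12
tcp_pos: [591.9, 22.4, 104.2]
orientation: [-1.537, 1.571, -2.785]
ft_force: [-0.8, -0.0, -0.7]
opening: 22.6
```

step_arm(slide=[[1,0,0],[0,0,0],[1,0,0],[0,0,0],[0,0,0]], roll=[0,0,0,0,0])

```text
time: 14.75
tcp_pos: [591.9, 22.4, 102.3]
orientation: [-1.54, 1.571, -2.788]
ft_force: [-0.6, 0.0, -0.9]
opening: 22.0
```

No force at 2 mm below the mouth, so it is entering. Continue.

step_arm(slide=[[2,0,0],[2,0,0],[2,0,0],[2,0,0],[0,0,0]], roll=[0,0,0,0,0])

```text
time: 15.38
tcp_pos: [591.8, 22.4, 94.0]
orientation: [-1.808, 1.57, -3.056]
ft_force: [-0.8, -0.1, -1.0]
opening: 22.4
```

step_arm(slide=[[2,0,0],[2,0,0],[2,0,0],[1,0,0],[0,0,0]], roll=[0,0,0,0,0])

```text
time: 16.0
tcp_pos: [591.9, 22.5, 87.2]
orientation: [-1.809, 1.571, -3.057]
ft_force: [0.9, -0.7, -1.6]
opening: 23.0
```

step_arm(slide=[[1,0,0],[1,0,0],[1,0,0],[0,0,0],[0,0,0]], roll=[0,0,0,0,0])

```text
time: 16.62
tcp_pos: [592.0, 22.4, 84.3]
orientation: [0.542, 1.571, -0.707]
ft_force: [-0.3, -0.7, -0.5]
opening: 22.8
```

step_arm(slide=[[1,0,0],[0,0,0],[0.5,0,0],[0,0,0],[0,0,0]], roll=[0,0,0,0,0])

```text
time: 17.25
tcp_pos: [592.0, 22.4, 82.9]
orientation: [1.231, 1.571, -0.017]
ft_force: [-1.3, -0.3, 1.4]
opening: 22.7
```

step_arm(slide=[[1,0,0],[0,0,0],[0,0,0]], roll=[0,0,0])

```text
time: 17.62
tcp_pos: [592.0, 22.5, 81.9]
orientation: [1.155, 1.571, -0.093]
ft_force: [-1.3, -0.1, 3.2]
opening: 22.7
```

step_arm(slide=[[-1,0,0],[-0.6,0,0],[0,0,0]], roll=[0,0,0])

```text
time: 18.0
tcp_pos: [591.9, 22.4, 83.3]
orientation: [-1.99, 1.571, 3.045]
ft_force: [-0.2, -0.1, 0.8]
opening: 22.7
```

step_arm(slide=[[0,0,0],[0,0,0],[0,0,0],[0,0,0],[0,0,0]], roll=[0,0,0,0,0], fingers=60)

```text
time: 18.62
tcp_pos: [591.9, 22.5, 83.3]
orientation: [-1.509, 1.571, -2.756]
ft_force: [0.2, 0.2, 0.1]
opening: 60.2
```

Run:
```python
from h import *
s,R=st()
c=cam("wrist");im=c["color"];cv2.imwrite("pics/w13.png",im)
```

```text
t 18.62 tcp [591.9  22.5  83.3] f [0.23 0.2  0.15] op 60.2 q [ 0.1   0.54 -0.3   1.8   0.21  0.83 -1.55]
R [[-0.0, 0.948, 0.317], [-0.0, 0.317, -0.948], [-1.0, -0.0, 0.0]]
```

View pics/w13.png

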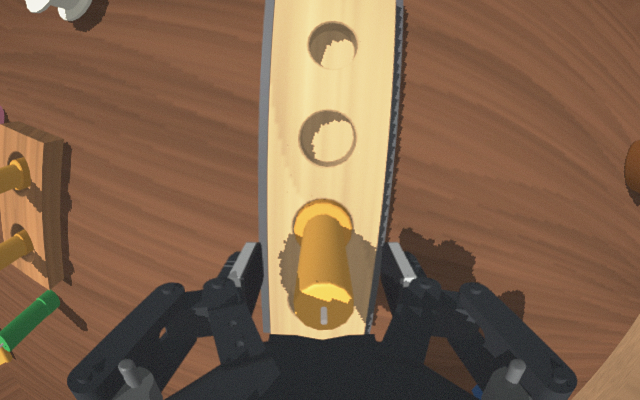

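The candle stands free in hole 2 at (323,215), with the fingers clear on both sides at (245,265) and (400,265). Retreating straight up.

step_arm(slide=[[-15,0,0],[-35,0,0],[-45,0,0],[-45,0,0],[-30,0,0]], roll=[0,0,0,0,0])

```text
time: 19.3
tcp_pos: [592.5, 22.7, 257.1]
orientation: [1.318, 1.567, 0.071]
ft_force: [-0.7, 0.4, 0.6]
opening: 60.3
```

step_arm(slide=[[0,-35,-30],[0,-40,-35],[0,-40,-35],[0,0,0],[0,0,0]], roll=[0,0,0,0,0])

```text
time: 19.92
tcp_pos: [451.9, 80.6, 254.6]
orientation: [1.165, 1.568, -0.083]
ft_force: [0.3, -0.4, -0.5]
opening: 60.0
```

Run:
```python
from h import *
s,R=st()
a=cam("wrist")["color"];T=cam("top")["color"];b=cam("scene")["color"]
cv2.imwrite("pics/e1.png",np.vstack([np.hstack([cv2.resize(T[90:250,260:420],(400,400)),cv2.resize(b[150:290,225:365],(400,400))]),cv2.resize(np.hstack([T,b]),(800,200*5//4-50))]))
```

```text
t 19.93 tcp [451.9  80.6 254.6] f [ 0.25 -0.44 -0.47] op 60.0 q [ 0.09  0.13 -0.41  1.93  0.06  1.09 -1.59]
R [[0.002, 0.948, 0.317], [-0.0, 0.317, -0.948], [-1.0, 0.002, 0.001]]
```

View pics/e1.png

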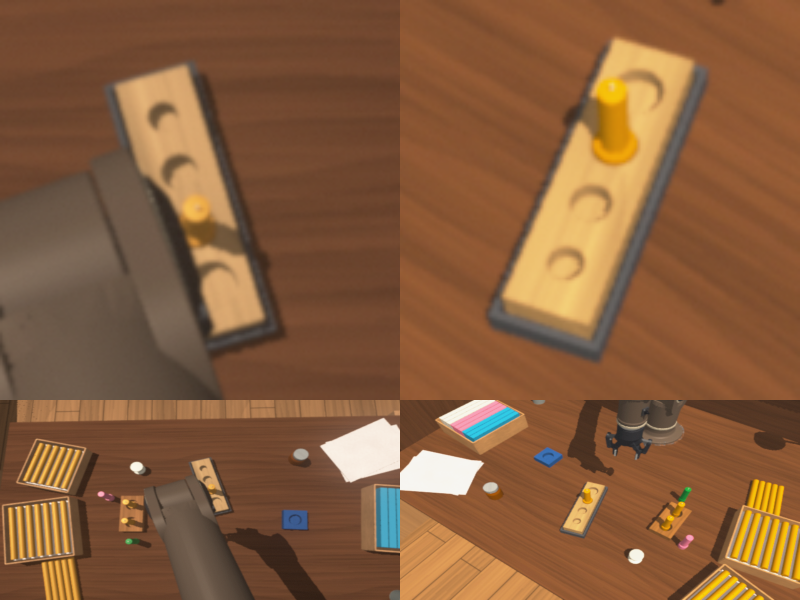

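The candle stands upright in the third hole (scene crop (613,120)), with its foot only about 4 mm proud. The spares, jar, spool and look-alikes are unmoved and the arm is clear.

```bash
python3 -c "
from station import finish_job
print(finish_job())"
```

```text
the job is handed in; nothing more can be done
None
```

I took the candle from the blue stand and tried it upright in the holes from the smallest up. It went into the third hole (38 mm), and I left it standing there.

- **First and second holes (28 and 33 mm):** each time the foot stopped at the mouth. I pressed with about 5 N and the block gave about 2.5 mm.
- **Third hole (38 mm):** the foot entered with no measurable resistance and reached the floor about 20 mm down. I pressed it home with about 3 to 4 N, eased off and opened the fingers.
- **Last checks:** after the arm withdrew, the scene and top pictures showed the candle upright in the third hole with its foot just proud of the block. The spare candles, jar, spool and look-alikes looked unmoved. The wrist force read about zero, and the clock stood at about 20 s.
- **Disagreement:** the scene camera put the hole positions up to 3 mm from the top and wrist cameras. I trusted the wrist and top views, and the clean entry bore that out.

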